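# Blue screwdriver back into its shadow-tray pocket

### The job

Lay the blue-handled screwdriver into its empty cut-out in the tray, handle in the wide well and blade in the narrow slot, so that it lies fully down in the pocket; set it down and let go, do not drop it in. Leave the yellow-handled screwdriver where it lies.

Things in the scene. Friction and masses are not known exactly. Their poses are not given: they have to be found in the camera images.
- blue_handle (a point): Handle centre of the loose blue-handled screwdriver (249 mm long, 90 g), 15 mm above what it lies on, near its centre of mass. Own y runs along the tool from blade to handle end, x across (grip the 31 mm width across x), z up. Handle 31 mm wide, 36 high; it reaches 56 mm from here both ways along y.
- blue_tip (a point): Tip of the blue screwdriver's 6 mm thick blade, 193 mm from the handle centre along -y, 13 mm above what it lies on, as the tool balances on its handle with the blade just clear. Axes as the handle's.
- pocket (a point): Seat of the blue handle's centre, 15 mm over the floor of the empty pocket; z up, y from blade slot to handle well (screwdriver's y goes along it). Fixed tray 224x332 mm, 29 high; black foam 28 high, cut 20 deep. Well 51 wide (x), 137 long; slot 26 wide, 139 long, at -y. Finger notch to pocket depth crosses here, 100 along x, 50 along y. Flat red pliers lie in another pocket 103 mm off at +x.
- yellow_handle (a point): Centre of the handle of a yellow-handled screwdriver, 169 mm long, lying loose on the bench: a bystander. Handle 31 mm wide, 35 mm tall, 75 mm long; this point is about 15 mm above the bench, own y axis from blade to handle end.

How it is judged:
By the outcome, as a careful person would: the job done as asked, in the order asked, and still so for the second after the job is handed in, with the robot touching nothing.
It also fails if it takes over 29 s, if anything falls off the work surface, if the arm or the gripper's body presses on something with over 40 N, if the wrist force passes 120 N, or if a joint passes its speed limit or range.

### The arm

A 7-joint arm with a two-finger parallel gripper is mounted at the origin on a cart in front of the work surface, level with it; the furniture and walls round the work are solid. World frame = base frame: x ahead of the robot, y to its left, z up, the work surface at z = 0. Lengths are in m, angles in rad, forces in N, time in s.
With the tool pointing down it reaches from about 0.425 to 0.875 m from the base axis. Payload 4.7 kg.
Tool frame: the origin (TCP) lies midway between the tips of the shut fingers; the grasp point (between the pads) lies 19 mm behind it (ctrl.grip_point_offset is the distance from the TCP to the grasp point, in m); z points along the fingers, y is the line along which they close (so a half turn about z gives the same grasp; the last joint's range is limited). The gripper opens to 87 mm and grips with 3 to 60 N. Pads are 19 mm wide; open, the fingers measure 117 mm over their backs; the gripper's body (75 mm by 190 mm) begins 51 mm behind the grasp point.
Start: joints at [1.328, 0.321, -0.07, 1.45, 0.023, 1.371, -0.057], TCP at [0.165, -0.629, 0.223] pointing down, gripper open.
Joint ranges: [-2.86, 2.86], [-0.3, 2.09], [-1.38, 1.24], [0.06, 2.45], [-1.56, 4.7], [0.09, 2.05], [-2.69, 2.69]. Speed limits (rad/s): [2.57, 2.57, 3.14, 3.14, 3.14, 3.14, 3.14].

### API

Orientations are given as a rotation vector (axis times angle).
In Python, from bench import ctrl gives the robot as it stands. The module is installed in compiled form; this text tells all that it offers.
- The arm moves only by the shell command python3 -m handwheel 'ROWS' [OPENING] [FORCE]. ROWS is JSON, a list of rows, each an object of numbers: "x", "y", "z": the shift along the tool's x, y, z in m; "wx", "wy", "wz": the turn, a rotation vector about the tool's x, y, z in degrees. A call has 1 to 10 rows; each row is the pose to reach, as a shift and turn from the pose commanded when the call began, along the tool's axes at that moment; what a row does not reach only later rows make up. A row lasts 1/12 s, in which the tool goes at most 41.7 mm and 7.16 degrees, less where a joint would pass 70% of its speed; a pose out of reach is approached as far as the arm can. A call with a gripper value outside its range is refused whole. OPENING is the finger opening in m, from 0 to 0.087, set as the call begins (- or left out, the last holds). The fingers move at their own pace and stop on an object; FORCE is the grip in N (left out, the last holds). Time passes only in rows, so rows that repeat a pose let the fingers close. It gives the time, the measured TCP pose, the force, the opening and the grip force at its end, in the units of the state.
- ctrl.get_state(): the state, without advancing time (a new reading comes with each control period).
- ctrl.get_image(name): name is "side" or "top"; returns a dict with "image" (400x640x3 uint8, red, green, blue), "K" (3x3 intrinsics, pixels), "world_to_cam" (4x4, takes a point from world to camera coordinates). Camera axes: x right, y down, z forward; pixel columns grow to the right and rows downward; lengths in m; the calibration is good to about 2 mm. A picture is of the moment at which its call begins. There is no depth.
- ctrl.close_job(): hands the job in; it is judged then, once.
The state is a dict: "time": time; "joint_positions": joint angles; "qd": joint speeds; "joint_torque": joint torques, N m; "position": TCP position; "tool_rot": TCP orientation; "ft_force": force on the tool from outside, world axes, zero at the start; "torque": the same for the moment, N m; "grip_width": opening from 0.0 (shut) to 1.0 (fully open); "grip_force": force on a finger pad.
Only numpy, scipy, OpenCV 4.12 (cv2) and the standard library are available. Lean on these libraries where they do the work, as an engineer would, in place of code of your own. Each camera call takes 0.05 s, during which the arm holds its last target. There are 200 camera calls.

## Working session

There is one attempt and no reset: what is moved stays moved. The work goes in short steps, Python scripts to look and compute and a shell command to move; the robot and the scene stay as the last step left them, time stands still between calls to the robot, and variables do not carry over. Pictures are saved under pics/ and viewed, at most 10 in all, crops included, and the job is handed in when it is done.

```bash
mkdir -p pics
python3 - <<'E'
from bench import ctrl
import cv2
for n in("top","side"):
    d=ctrl.get_image(n); cv2.imwrite(f"pics/{n}0.png",d["image"][:,:,::-1]); print(d["K"].tolist(),d["world_to_cam"].round(4).tolist())
s=ctrl.get_state();print(s)
E
```

```text
[[433.462160083962, 0.0, 324.88130643465655], [0.0, 433.462160083962, 200.98076922594174], [0.0, 0.0, 1.0]] [[-0.0051, -0.9997, -0.025, -0.0458], [-0.9967, 0.0071, -0.0804, 0.5265], [0.0805, 0.0245, -0.9965, 1.4073], [0.0, 0.0, 0.0, 1.0]]
[[456.2693182375362, 0.0, 315.82976001892536], [0.0, 456.2693182375362, 196.41620169802275], [0.0, 0.0, 1.0]] [[-0.8562, -0.5166, 0.0067, 0.4304], [-0.2818, 0.4561, -0.8441, 0.2282], [0.433, -0.7246, -0.5361, 0.9772], [0.0, 0.0, 0.0, 1.0]]
{'time': 0.1, 'joint_positions': array([ 1.32807189,  0.32171766, -0.07007076,  1.45152221,  0.02262433,
        1.3707908 , -0.05688475]), 'qd': array([-0.00168321, -0.00100581,  0.00059203, -0.00375455,  0.00083374,
       -0.00082018,  0.00036998]), 'joint_torque': array([-6.76635750e-05, -4.92572558e+01, -4.05791877e-01, -3.13399315e+01,
       -6.41853735e-02,  3.95839708e-02,  9.19056924e-05]), 'position': array([ 0.16492229, -0.62823633,  0.22160651]), 'tool_rot': array([-3.11411417e+00, -4.02156796e-01,  5.17863147e-04]), 'ft_force': array([ 0.0692088 ,  0.00378937, -0.40796994]), 'torque': array([0.01281102, 0.02458424, 0.02167286]), 'grip_force': 0.0, 'grip_width': 1.001853121745992}
```

View pics/top0.png

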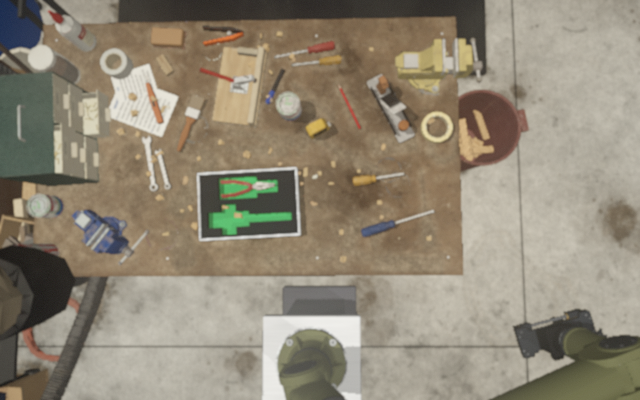

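View pics/side0.png

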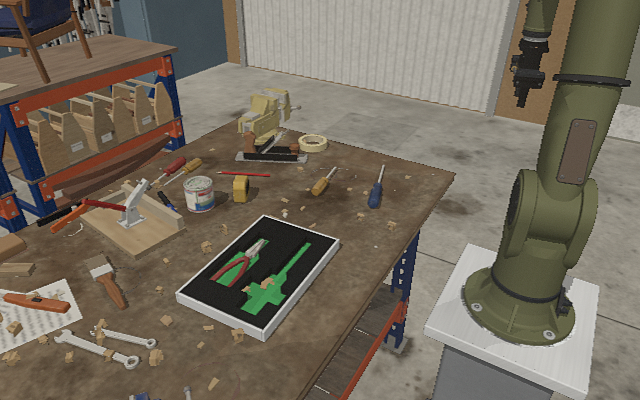

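```bash
cat > h.py <<'E'
from bench import ctrl
import cv2,numpy as np
from scipy.spatial.transform import Rotation as R
def cast(d,uv,z):
    uv=np.atleast_2d(uv).astype(float); T=d["world_to_cam"]; Rm=T[:3,:3]; c=-Rm.T@T[:3,3]
    r=np.c_[uv,np.ones(len(uv))]@np.linalg.inv(d["K"]).T@Rm
    return c+r*((z-c[2])/r[:,2])[:,None]
def mask(d,lo,hi,roi):
    m=cv2.inRange(cv2.cvtColor(d["image"],cv2.COLOR_RGB2HSV),lo,hi); k=np.zeros_like(m); x0,y0,x1,y1=roi; k[y0:y1,x0:x1]=m[y0:y1,x0:x1]; return k
def big(m): return max(cv2.findContours(m,cv2.RETR_EXTERNAL,cv2.CHAIN_APPROX_NONE)[0],key=cv2.contourArea)[:,0]
def rect(d,m,z):
    p=cast(d,big(m),z)[:,:2].astype(np.float32); return cv2.minAreaRect(p)
def toolshift(target):
    s=ctrl.get_state(); return R.from_rotvec(s["tool_rot"]).inv().apply(np.array(target)-s["position"])
E
python3 - <<'E'
from h import *
t=ctrl.get_image("top"); s=ctrl.get_image("side")
B=((100,80,40),(125,255,255)); G=((45,120,60),(75,255,255))
for n,d,rb,rg in(("top",t,(350,200,440,245),(195,165,305,242)),("side",s,(360,160,395,215),(175,210,345,340))):
    print(n,"blue",rect(d,mask(d,*B,rb),.018))
    m=mask(d,*G,rg); cs=cv2.findContours(m,cv2.RETR_EXTERNAL,cv2.CHAIN_APPROX_NONE)[0]
    for c in cs:
        if cv2.contourArea(c)>50:
            p=cast(d,c[:,0],.009)[:,:2]; print("green",cv2.minAreaRect(p.astype(np.float32)),p.min(0),p.max(0))
print("tip",cast(t,(434,211),.013),cast(s,(383,165),.013))
a=cv2.resize(t["image"][160:250,190:445],None,fx=3.1,fy=3.1,interpolation=cv2.INTER_CUBIC)
b=cv2.resize(s["image"][210:345,170:345],(790,610-30),interpolation=cv2.INTER_CUBIC)[:,:,::-1]
cv2.imwrite("pics/a.png",a[:,:,::-1]);cv2.imwrite("pics/b.png",b)
E
```

```text
top blue ((0.42357903718948364, -0.18633738160133362), (0.026180239394307137, 0.013062720187008381), 89.68553924560547)
green ((0.4834417700767517, 0.2032468020915985), (0.09480877220630646, 0.2657778859138489), 14.17671012878418) [0.41947322 0.06730033] [0.51597045 0.33430638]
green ((0.5552732944488525, 0.18118758499622345), (0.02488267794251442, 0.14395205676555634), 9.047575950622559) [0.53922278 0.11093266] [0.578521   0.25152638]
green ((0.5712917447090149, 0.2604775130748749), (0.0842418447136879, 0.023570556193590164), 89.55975341796875) [0.55964592 0.21831922] [0.58332314 0.3025325 ]
green ((0.6012580990791321, 0.2169412225484848), (0.07082308083772659, 0.01686524972319603), 89.50968933105469) [0.59261008 0.18154543] [0.60987864 0.25230822]
side blue ((0.42744794487953186, -0.19298863410949707), (0.02716546505689621, 0.09539411962032318), 17.018600463867188)
green ((0.5754497647285461, 0.25077468156814575), (0.02787802740931511, 0.08257583528757095), 4.311751365661621) [0.55907269 0.20939982] [0.58859206 0.29258926]
green ((0.6005208492279053, 0.21199625730514526), (0.017968883737921715, 0.06535903364419937), 0.26202285289764404) [0.59162066 0.17930014] [0.60963961 0.24470297]
green ((0.4878619611263275, 0.20138338208198547), (0.08811942487955093, 0.25690510869026184), 15.010424613952637) [0.42841461 0.06619862] [0.51809328 0.32691948]
tip [[ 0.49124729 -0.40721174  0.013     ]] [[ 0.48901389 -0.3957535   0.013     ]]
```

View pics/a.png

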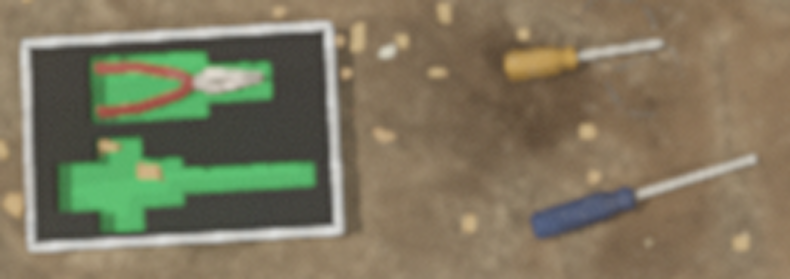

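View pics/b.png

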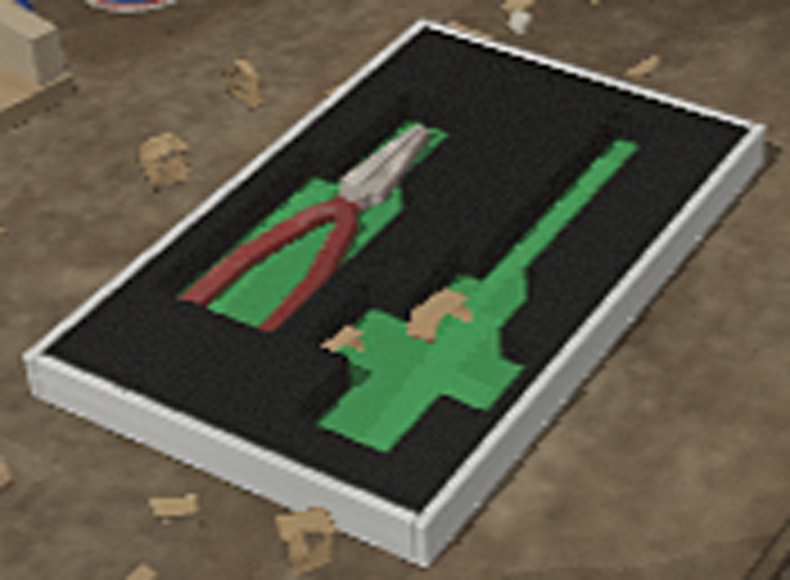

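Run:
```python
from h import *
t=ctrl.get_image("top"); s=ctrl.get_image("side")
def tri(a,b):
    P=[d["K"]@d["world_to_cam"][:3] for d in(t,s)]
    X=cv2.triangulatePoints(P[0],P[1],np.float64(a).reshape(2,1),np.float64(b).reshape(2,1))[:,0]; return (X[:3]/X[3]).round(4)
print("chips",tri((237.7,214.8),(267.5,282.6)),tri((224.8,207.1),(246.4,289.1)))
for d,r in((t,(350,200,420,245)),(s,(360,165,395,215))):
    print("blue",rect(d,mask(d,(95,60,30),(135,255,255),r),.018))
    
print("cam",cast(t,(0,0),1.4)[0])
# tray outline: white, rim z .029
for d,r,lo in((t,(190,160,310,250),(0,0,140)),(s,(170,205,350,345),(0,0,150))):
    print("tray",rect(d,mask(d,lo,(180,45,255),r),.029))
f=lambda x,y:(190+x/3.1,160+y/3.1)
for n,p in dict(slotend=(316,175),wellL=(59,187),notchT=(123,138),notchB=(124,232),notchL=(103,190),notchR=(145,190),junction=(184,180)).items():
    print(n,cast(t,f(*p),.009)[0].round(4),cast(t,f(*p),.029)[0].round(4))
g=lambda x,y:(170+x/4.514,210+y/4.296)
for n,p in dict(tipend=(628,145),wellcornerL=(320,425),wellcornerR=(388,450),notchRcorners=(523,368)).items():
    print(n,cast(s,g(*p),.009)[0].round(4),cast(s,g(*p),.029)[0].round(4))
```

```text
chips [0.4824 0.2404 0.0145] [0.5078 0.2828 0.0172]
blue ((0.43251970410346985, -0.20895612239837646), (0.022283973172307014, 0.0797075554728508), 16.750774383544922)
blue ((0.43255549669265747, -0.21189084649085999), (0.02782547101378441, 0.13455608487129211), 16.55449867248535)
cam [ 0.43647561 -0.04837633  1.4       ]
tray ((0.5193765759468079, 0.20426657795906067), (0.23201937973499298, 0.3396621644496918), 2.8698959350585938)
tray ((0.5115116834640503, 0.21595601737499237), (0.2354731559753418, 0.3478381633758545), 2.9729583263397217)
slotend [0.4764 0.0609 0.009 ] [0.4755 0.0589 0.029 ]
wellL [0.4653 0.3376 0.009 ] [0.4645 0.3318 0.029 ]
notchT [0.5176 0.2691 0.009 ] [0.5161 0.2642 0.029 ]
notchB [0.4167 0.2668 0.009 ] [0.4166 0.2619 0.029 ]
notchL [0.4618 0.29   0.009 ] [0.4611 0.2848 0.029 ]
notchR [0.4615 0.2447 0.009 ] [0.4608 0.2401 0.029 ]
junction [0.472  0.2028 0.009 ] [0.4711 0.1988 0.029 ]
tipend [0.48   0.0699 0.009 ] [0.4666 0.0914 0.029 ]
wellcornerL [0.4862 0.3279 0.009 ] [0.4727 0.342  0.029 ]
wellcornerR [0.4499 0.3244 0.009 ] [0.4374 0.3386 0.029 ]
notchRcorners [0.4284 0.2476 0.009 ] [0.4165 0.2641 0.029 ]
```

```bash
cat >> h.py <<'E'
def goto(x,y,z,yaw):  # yaw deg of the driver's x axis -> tool y (mod 180), tool down
    s=ctrl.get_state(); A=R.from_rotvec(s["tool_rot"]); best=None
    for k in(0,180):
        a=np.radians(yaw+k); Y=np.array([np.cos(a),np.sin(a),0]); Z=np.array([0,0,-1.]); X=np.cross(Y,Z)
        w=np.degrees((A.inv()*R.from_matrix(np.c_[X,Y,Z])).as_rotvec())
        if best is None or np.linalg.norm(w)<np.linalg.norm(best): best=w
    print("t",round(s["time"],2),"shift mm",(toolshift((x,y,z))*1000).round(1),"turn",best.round(1),"q",s["joint_positions"].round(2),"F",s["ft_force"].round(1))
E
python3 -c "
from h import *
print(cast(ctrl.get_image('top'),(378.4,228.1),.018))
goto(.434,-.213,.10,16.7)
"
```

```text
[[ 0.43611166 -0.22374216  0.018     ]]
t 0.35 shift mm [ 365.7 -333.6  122.4] turn [-0.  0. 88.] q [ 1.33  0.32 -0.07  1.45  0.02  1.37 -0.06] F [-0.7 -0.5  0.9]
```

```bash
r='{"x":0.366,"y":-0.334,"z":0.122,"wz":-92}'; python3 -m handwheel '[{"x":0.366,"y":-0.334,"z":0.122,"wz":-92},{"x":0.366,"y":-0.334,"z":0.122,"wz":-92},{"x":0.366,"y":-0.334,"z":0.122,"wz":-92},{"x":0.366,"y":-0.334,"z":0.122,"wz":-92},{"x":0.366,"y":-0.334,"z":0.122,"wz":-92},{"x":0.366,"y":-0.334,"z":0.122,"wz":-92},{"x":0.366,"y":-0.334,"z":0.122,"wz":-92},{"x":0.366,"y":-0.334,"z":0.122,"wz":-92},{"x":0.366,"y":-0.334,"z":0.122,"wz":-92},{"x":0.366,"y":-0.334,"z":0.122,"wz":-92}]' 0.06; python3 -c "
from h import *
goto(.4345,-.216,.10,16.7)"
```

```text
t 0.35 shift mm [ 365.4 -330.6  122.4] turn [-0.  0. 88.] q [ 1.33  0.32 -0.07  1.45  0.02  1.37 -0.06] F [-0.7 -0.5  0.9]invalid input at $[0]: expected keys x, y, z, wx, wy, wz
```

```bash
python3 -m handwheel '[{"x":0.365,"y":-0.331,"z":0.122,"wx":0,"wy":0,"wz":-92},{"x":0.365,"y":-0.331,"z":0.122,"wx":0,"wy":0,"wz":-92},{"x":0.365,"y":-0.331,"z":0.122,"wx":0,"wy":0,"wz":-92},{"x":0.365,"y":-0.331,"z":0.122,"wx":0,"wy":0,"wz":-92},{"x":0.365,"y":-0.331,"z":0.122,"wx":0,"wy":0,"wz":-92},{"x":0.365,"y":-0.331,"z":0.122,"wx":0,"wy":0,"wz":-92},{"x":0.365,"y":-0.331,"z":0.122,"wx":0,"wy":0,"wz":-92},{"x":0.365,"y":-0.331,"z":0.122,"wx":0,"wy":0,"wz":-92},{"x":0.365,"y":-0.331,"z":0.122,"wx":0,"wy":0,"wz":-92},{"x":0.365,"y":-0.331,"z":0.122,"wx":0,"wy":0,"wz":-92}]' 0.06; python3 -c "
from h import *
goto(.4345,-.216,.10,16.7)"
```

```text
time: 1.18
position: [0.3866, -0.2882, 0.1223]
tool_rot: [2.284, 2.155, -0.001]
ft_force: [1.7, 0.3, 0.4]
grip_width: 0.691
grip_force: 0.0
t 1.18 shift mm [74.9 43.6 22.3] turn [  0.    0.1 -20. ] q [ 1.03  0.06 -0.45  1.97  0.03  1.12  0.5 ] F [1.7 0.3 0.4]
```

```bash
python3 -m handwheel '[{"x":0.075,"y":0.044,"z":0.022,"wx":0,"wy":0,"wz":-20},{"x":0.075,"y":0.044,"z":0.022,"wx":0,"wy":0,"wz":-20},{"x":0.075,"y":0.044,"z":0.022,"wx":0,"wy":0,"wz":-20},{"x":0.075,"y":0.044,"z":0.022,"wx":0,"wy":0,"wz":-20},{"x":0.075,"y":0.044,"z":0.022,"wx":0,"wy":0,"wz":-20}]'
python3 - <<'E'
from h import *
goto(.4345,-.216,.004,16.7)
t=ctrl.get_image("top"); s=ctrl.get_image("side")
a=cv2.resize(t["image"][190:250,345:445],(500,300),interpolation=cv2.INTER_CUBIC)
b=cv2.resize(s["image"][120:240,335:435],(360,432),interpolation=cv2.INTER_CUBIC)
o=np.zeros((432,860,3),np.uint8); o[:300,:500]=a; o[:,500:]=b; cv2.imwrite("pics/c.png",o[:,:795,::-1])
P=s["K"]@s["world_to_cam"][:3]@np.array([*ctrl.get_state()["position"],1]); print(P[:2]/P[2])
E
```

```text
time: 1.6
position: [0.4344, -0.2181, 0.1005]
tool_rot: [1.886, 2.513, -0.001]
ft_force: [-0.4, -0.3, -0.0]
grip_width: 0.692
grip_force: 0.0
t 1.6 shift mm [ 2.1  0.8 96.5] turn [-0.   0.  -0.5] q [ 0.94  0.11 -0.55  1.98  0.06  1.07  0.64] F [-0.4 -0.3 -0. ]
[378.00829192 167.92206185]
```

View pics/c.png

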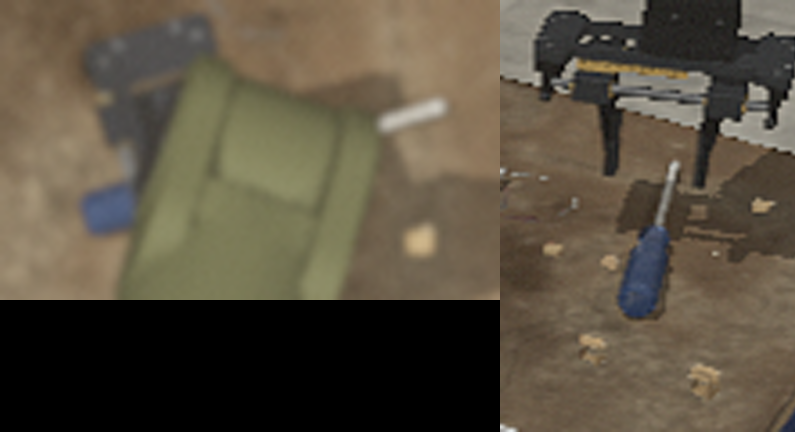

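Run:
```python
from h import *
s=ctrl.get_image("side")
print(cast(s,[(377.2,183.3),(373.9,208.3),(383.8,165)],.016))
print(rect(s,mask(s,(100,90,40),(125,255,255),(360,175,395,215)),.018))
```

```text
[[ 0.4546817  -0.27574482  0.016     ]
 [ 0.40612719 -0.1482136   0.016     ]
 [ 0.48477749 -0.39187499  0.016     ]]
((0.42708033323287964, -0.19310113787651062), (0.02639654092490673, 0.09539411962032318), 17.018606185913086)
```

```bash
python3 -m handwheel '[{"x":0.002,"y":0,"z":0.035,"wx":0,"wy":0,"wz":0},{"x":0.002,"y":0,"z":0.07,"wx":0,"wy":0,"wz":0},{"x":0.002,"y":0,"z":0.085,"wx":0,"wy":0,"wz":0},{"x":0.002,"y":0,"z":0.095,"wx":0,"wy":0,"wz":0},{"x":0.002,"y":0,"z":0.096,"wx":0,"wy":0,"wz":0},{"x":0.002,"y":0,"z":0.096,"wx":0,"wy":0,"wz":0}]'; python3 -m handwheel '[{"x":0,"y":0,"z":0,"wx":0,"wy":0,"wz":0},{"x":0,"y":0,"z":0,"wx":0,"wy":0,"wz":0},{"x":0,"y":0,"z":0,"wx":0,"wy":0,"wz":0},{"x":0,"y":0,"z":0,"wx":0,"wy":0,"wz":0},{"x":0,"y":0,"z":0,"wx":0,"wy":0,"wz":0},{"x":0,"y":0,"z":0,"wx":0,"wy":0,"wz":0},{"x":0,"y":0,"z":0,"wx":0,"wy":0,"wz":0},{"x":0,"y":0,"z":0,"wx":0,"wy":0,"wz":0}]' 0.01 30
```

```text
time: 2.25
position: [0.434, -0.2168, 0.0047]
tool_rot: [1.886, 2.512, -0.0]
ft_force: [0.1, -0.6, 0.3]
grip_width: 0.692
grip_force: 0.0
time: 2.92
position: [0.4342, -0.216, 0.0047]
tool_rot: [1.883, 2.514, -0.0]
ft_force: [-1.0, 0.7, 3.4]
grip_width: 0.331
grip_force: 30.0
```

```bash
python3 -m handwheel '[{"x":0,"y":0,"z":-0.02,"wx":0,"wy":0,"wz":0},{"x":0,"y":0,"z":-0.05,"wx":0,"wy":0,"wz":0},{"x":0,"y":0,"z":-0.085,"wx":0,"wy":0,"wz":0},{"x":0,"y":0,"z":-0.105,"wx":0,"wy":0,"wz":0},{"x":0,"y":0,"z":-0.105,"wx":0,"wy":0,"wz":0}]'; python3 -c "
from h import *
goto(.467,.267,.11,2.9)"
```

```text
time: 3.33
position: [0.4369, -0.2172, 0.1138]
tool_rot: [1.878, 2.508, 0.0]
ft_force: [0.5, -0.5, -1.2]
grip_width: 0.332
grip_force: 30.0
t 3.33 shift mm [456.3 165.    1.7] turn [ 0.3  0.3 13.4] q [ 0.94  0.09 -0.56  1.97  0.05  1.09  0.65] F [ 0.5 -0.5 -1.2]
```

```bash
python3 -m handwheel '[{"x":0.019,"y":0.007,"z":0,"wx":0,"wy":0,"wz":1},{"x":0.056,"y":0.02,"z":0,"wx":0,"wy":0,"wz":2},{"x":0.093,"y":0.034,"z":0,"wx":0,"wy":0,"wz":4},{"x":0.13,"y":0.047,"z":0,"wx":0,"wy":0,"wz":5},{"x":0.167,"y":0.06,"z":0,"wx":0,"wy":0,"wz":6},{"x":0.204,"y":0.074,"z":0,"wx":0,"wy":0,"wz":7},{"x":0.241,"y":0.087,"z":0,"wx":0,"wy":0,"wz":8},{"x":0.278,"y":0.101,"z":0,"wx":0,"wy":0,"wz":9},{"x":0.315,"y":0.114,"z":0,"wx":0,"wy":0,"wz":10},{"x":0.352,"y":0.127,"z":0,"wx":0,"wy":0,"wz":11}]'; python3 -c "
from h import *
goto(.467,.267,.11,2.9)"
```

```text
time: 4.17
position: [0.4559, 0.1591, 0.1085]
tool_rot: [-2.117, -2.321, 0.002]
ft_force: [1.0, -0.2, -0.9]
grip_width: 0.333
grip_force: 30.0
t 4.17 shift mm [106.4  20.9  -1.6] turn [-0.   0.   2.4] q [ 0.49  0.13 -0.93  1.97  0.12  1.1  -0.39] F [ 1.  -0.2 -0.9]
```

```bash
python3 -m handwheel '[{"x":0.035,"y":0.007,"z":0,"wx":0,"wy":0,"wz":1},{"x":0.07,"y":0.014,"z":0,"wx":0,"wy":0,"wz":2},{"x":0.095,"y":0.019,"z":0,"wx":0,"wy":0,"wz":2.4},{"x":0.106,"y":0.021,"z":0,"wx":0,"wy":0,"wz":2.4},{"x":0.106,"y":0.021,"z":0,"wx":0,"wy":0,"wz":2.4},{"x":0.106,"y":0.021,"z":0,"wx":0,"wy":0,"wz":2.4}]'
python3 - <<'E'
from h import *
goto(.467,.267,.06,2.9)
t=ctrl.get_image("top"); s=ctrl.get_image("side")
a=cv2.resize(t["image"][160:250,190:310],(480,360),interpolation=cv2.INTER_CUBIC)
b=cv2.resize(s["image"][180:345,170:345],(583,550),interpolation=cv2.INTER_CUBIC)
cv2.imwrite("pics/d.png",b[:,:,::-1]); cv2.imwrite("pics/e.png",a[:,:,::-1])
E
```

```text
time: 4.67
position: [0.4669, 0.2652, 0.1081]
tool_rot: [-2.161, -2.279, 0.003]
ft_force: [-0.6, 0.3, -0.8]
grip_width: 0.334
grip_force: 30.0
t 4.67 shift mm [ 1.8  0.3 48.1] turn [-0.1  0.   0.1] q [ 0.26  0.3  -0.95  1.84  0.26  1.14 -0.72] F [-0.6  0.3 -0.8]
```

View pics/d.png

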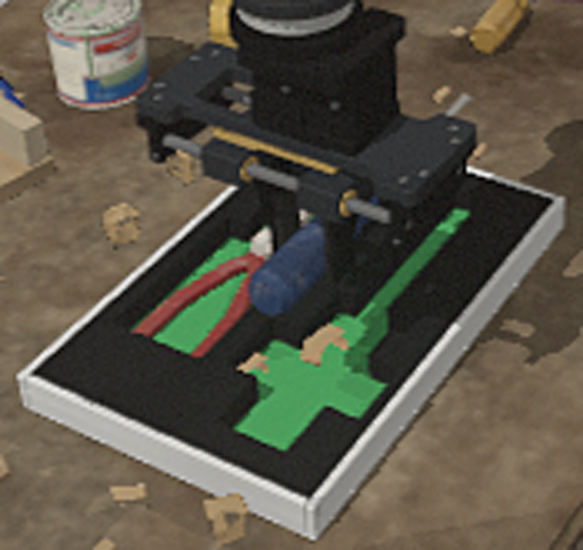

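View pics/e.png

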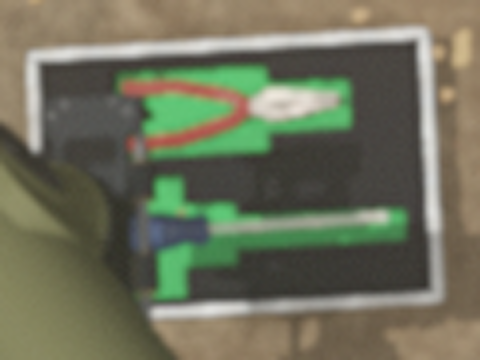

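Run:
```python
from h import *
t=ctrl.get_image("top"); s=ctrl.get_image("side")
for z in(.11,.12): print(cast(t,[(287,213.75),(242.5,217)],z).round(4))
f=lambda x,y:(170+x/3.331,180+y/3.333)
print(cast(s,[f(463,101)],.116).round(4), cast(s,[f(285,270)],.118))
```

```text
[[0.4803 0.0659 0.11  ]
 [0.4711 0.2039 0.11  ]]
[[0.4798 0.0648 0.12  ]
 [0.4707 0.2017 0.12  ]]
[[0.4747 0.0787 0.116 ]] [[0.46890469 0.28943572 0.118     ]]
```

```bash
python3 -m handwheel '[{"x":0.005,"y":-0.002,"z":0.01,"wx":0,"wy":0,"wz":0},{"x":0.005,"y":-0.002,"z":0.03,"wx":0,"wy":0,"wz":0},{"x":0.005,"y":-0.002,"z":0.045,"wx":0,"wy":0,"wz":0},{"x":0.005,"y":-0.002,"z":0.057,"wx":0,"wy":0,"wz":0},{"x":0.005,"y":-0.002,"z":0.065,"wx":0,"wy":0,"wz":0},{"x":0.005,"y":-0.002,"z":0.07,"wx":0,"wy":0,"wz":0},{"x":0.005,"y":-0.002,"z":0.07,"wx":0,"wy":0,"wz":0}]';  python3 -m handwheel '[{"x":0,"y":0,"z":0.005,"wx":0,"wy":0,"wz":0},{"x":0,"y":0,"z":0.009,"wx":0,"wy":0,"wz":0},{"x":0,"y":0,"z":0.013,"wx":0,"wy":0,"wz":0},{"x":0,"y":0,"z":0.016,"wx":0,"wy":0,"wz":0},{"x":0,"y":0,"z":0.016,"wx":0,"wy":0,"wz":0},{"x":0,"y":0,"z":0.016,"wx":0,"wy":0,"wz":0}]'; python3 -c "
from h import *
goto(.465,.271,.0137,2.9)"
```

```text
time: 5.45
position: [0.4651, 0.2696, 0.0384]
tool_rot: [-2.164, -2.277, 0.002]
ft_force: [-0.0, -0.6, -1.8]
grip_width: 0.331
grip_force: 30.0
time: 5.95
position: [0.4656, 0.27, 0.0233]
tool_rot: [-2.164, -2.278, 0.0]
ft_force: [-0.4, -0.3, -1.4]
grip_width: 0.332
grip_force: 30.0
t 5.95 shift mm [ 1.  -0.5  9.6] turn [-0.  0.  0.] q [ 0.18  0.42 -0.88  1.91  0.38  0.99 -0.82] F [-0.4 -0.3 -1.4]
```

```bash
python3 -m handwheel '[{"x":0,"y":0,"z":0.002,"wx":0,"wy":0,"wz":0},{"x":0,"y":0,"z":0.004,"wx":0,"wy":0,"wz":0},{"x":0,"y":0,"z":0.006,"wx":0,"wy":0,"wz":0},{"x":0,"y":0,"z":0.006,"wx":0,"wy":0,"wz":0}]';  python3 -m handwheel '[{"x":0,"y":0,"z":0.001,"wx":0,"wy":0,"wz":0},{"x":0,"y":0,"z":0.002,"wx":0,"wy":0,"wz":0},{"x":0,"y":0,"z":0.003,"wx":0,"wy":0,"wz":0},{"x":0,"y":0,"z":0.003,"wx":0,"wy":0,"wz":0}]'
```

```text
time: 6.28
position: [0.4654, 0.2698, 0.0169]
tool_rot: [-2.164, -2.277, 0.001]
ft_force: [0.1, 0.9, -1.3]
grip_width: 0.337
grip_force: 30.0
time: 6.62
position: [0.4656, 0.2699, 0.0142]
tool_rot: [-2.164, -2.278, 0.001]
ft_force: [0.5, -0.2, -1.2]
grip_width: 0.333
grip_force: 30.0
```

Run:
```python
from h import *
t=ctrl.get_image("top"); s=ctrl.get_image("side")
a=cv2.resize(t["image"][160:250,190:310],(290,218),interpolation=cv2.INTER_CUBIC)
b=cv2.resize(s["image"][210:345,190:345],(500,435),interpolation=cv2.INTER_CUBIC)
o=np.zeros((435,790,3),np.uint8); o[:218,:290]=a; o[:,290:]=b; cv2.imwrite("pics/f.png",o[:,:,::-1])
```

```text
(no output)
```

View pics/f.png

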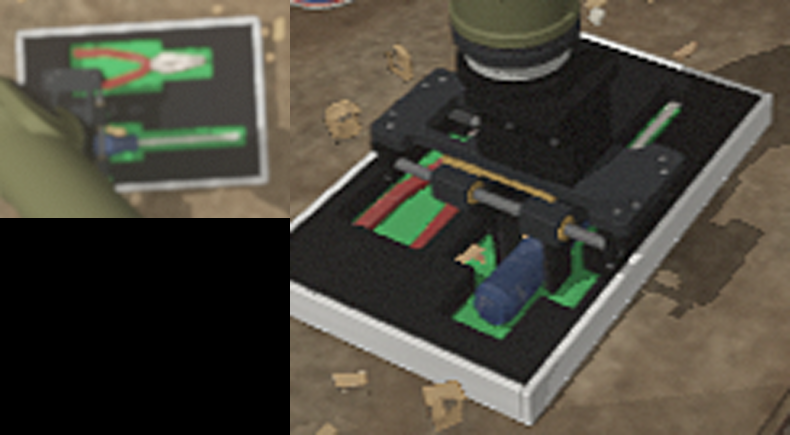

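The handle end (crop ~505,300) is inside the well and the tip (672,105) is in the slot. There's no contact yet, so I'll lower it by feel.

```bash
python3 -m handwheel '[{"x":0,"y":0,"z":0.001,"wx":0,"wy":0,"wz":0},{"x":0,"y":0,"z":0.001,"wx":0,"wy":0,"wz":0},{"x":0,"y":0,"z":0.001,"wx":0,"wy":0,"wz":0}]'; python3 -m handwheel '[{"x":0,"y":0,"z":0.001,"wx":0,"wy":0,"wz":0},{"x":0,"y":0,"z":0.001,"wx":0,"wy":0,"wz":0},{"x":0,"y":0,"z":0.001,"wx":0,"wy":0,"wz":0}]'
```

```text
time: 6.97
position: [0.4657, 0.27, 0.0133]
tool_rot: [2.164, 2.278, -0.0]
ft_force: [-0.0, -0.2, -0.7]
grip_width: 0.33
grip_force: 30.0
time: 7.22
position: [0.4658, 0.2701, 0.0128]
tool_rot: [2.164, 2.277, 0.0]
ft_force: [-1.0, -1.1, 4.3]
grip_width: 0.331
grip_force: 30.0
```

```bash
python3 -m handwheel '[{"x":0,"y":0,"z":0,"wx":0,"wy":0,"wz":0},{"x":0,"y":0,"z":0,"wx":0,"wy":0,"wz":0},{"x":0,"y":0,"z":0,"wx":0,"wy":0,"wz":0},{"x":0,"y":0,"z":0,"wx":0,"wy":0,"wz":0},{"x":0,"y":0,"z":0,"wx":0,"wy":0,"wz":0}]' 0.046; python3 -m handwheel '[{"x":0,"y":0,"z":-0.01,"wx":0,"wy":0,"wz":0},{"x":0,"y":0,"z":-0.03,"wx":0,"wy":0,"wz":0},{"x":0,"y":0,"z":-0.06,"wx":0,"wy":0,"wz":0},{"x":0,"y":0,"z":-0.1,"wx":0,"wy":0,"wz":0},{"x":-0.03,"y":0,"z":-0.13,"wx":0,"wy":0,"wz":0},{"x":-0.07,"y":0,"z":-0.15,"wx":0,"wy":0,"wz":0},{"x":-0.11,"y":0,"z":-0.15,"wx":0,"wy":0,"wz":0},{"x":-0.15,"y":0,"z":-0.15,"wx":0,"wy":0,"wz":0},{"x":-0.19,"y":0,"z":-0.15,"wx":0,"wy":0,"wz":0},{"x":-0.23,"y":0,"z":-0.15,"wx":0,"wy":0,"wz":0}]'; python3 -m handwheel '[{"x":-0.04,"y":0,"z":0,"wx":0,"wy":0,"wz":0},{"x":-0.08,"y":0,"z":0,"wx":0,"wy":0,"wz":0},{"x":-0.12,"y":0,"z":0,"wx":0,"wy":0,"wz":0},{"x":-0.15,"y":0,"z":0,"wx":0,"wy":0,"wz":0},{"x":-0.15,"y":0,"z":0,"wx":0,"wy":0,"wz":0}]'
python3 - <<'E'
from h import *
t=ctrl.get_image("top"); s=ctrl.get_image("side")
a=cv2.resize(t["image"][160:250,190:310],(290,218),interpolation=cv2.INTER_CUBIC)
b=cv2.resize(s["image"][210:345,190:345],(500,435),interpolation=cv2.INTER_CUBIC)
o=np.zeros((435,790,3),np.uint8); o[:218,:290]=a; o[:,290:]=b; cv2.imwrite("pics/g.png",o[:,:,::-1])
E
```

```text
time: 7.63
position: [0.4656, 0.2699, 0.0122]
tool_rot: [-2.164, -2.277, 0.0]
ft_force: [-0.2, -0.1, 0.5]
grip_width: 0.524
grip_force: 0.0
time: 8.47
position: [0.4774, 0.0384, 0.1636]
tool_rot: [2.162, 2.276, 0.001]
ft_force: [1.1, 0.0, -0.3]
grip_width: 0.53
grip_force: 0.0
time: 8.88
position: [0.4845, -0.1174, 0.1628]
tool_rot: [2.174, 2.265, -0.003]
ft_force: [-0.2, -0.8, 0.5]
grip_width: 0.527
grip_force: 0.0
```

View pics/g.png

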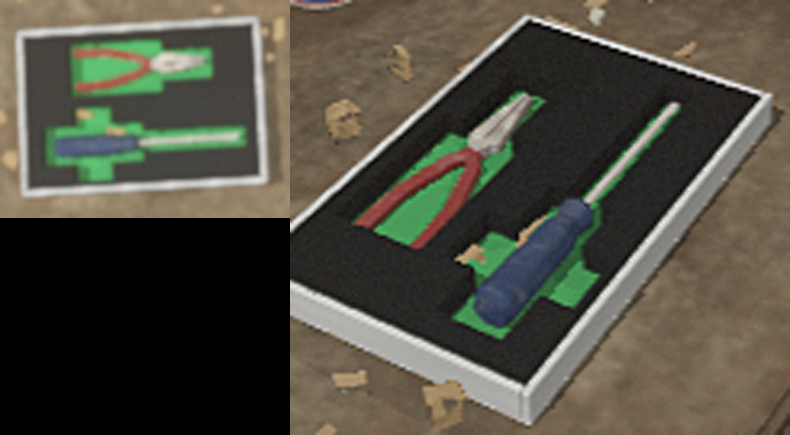

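The screwdriver lies in the pocket: the handle (side crop 530,265) is in the well and the blade is in the slot with its tip at (673,106). The gripper is well clear.

```bash
python3 -c "
from bench import ctrl
print(ctrl.close_job())"
```

```text
the job is handed in; nothing more can be done
None
```

The blue-handled screwdriver lies down in its pocket, handle in the well and blade in the slot; it was lowered until it touched the floor and then released. The yellow one was left alone, and the job was handed in at about 9 s.

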